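# Pack two home-visit kits and block the gap with foam

## Robot

A 6-joint arm with a two-finger parallel gripper is mounted at the origin on a cart in front of the work surface, level with it; the furniture and walls round the work are solid. World frame = base frame: x ahead of the robot, y to its left, z up, the work surface at z = 0. Lengths are in mm, angles in rad, forces in N, time in s.
With the tool pointing down it reaches from about 250 to 800 mm from the base axis. Payload 3.9 kg.
Tool frame: the origin (TCP) lies at the very end of the fingers, on their centre line; the grasp point (between the pads) lies 19 mm behind it; z points along the fingers, y is the direction in which the jaws open and shut (so a half turn about z gives the same grasp; the last joint's range is limited). The gripper opens to 85 mm and grips with 20 to 120 N. Pads are 22 mm wide; open, the fingers measure 114 mm over their backs; the gripper's body (76 mm by 85 mm) begins 54 mm behind the grasp point. The pads swing forward as they close: fully open they stand 13 mm farther back than shut.
Start: joints at [0, 0.26, -0.138, 1.173, 0, 1.571], TCP at [524.991, -0, 231.304] pointing down, gripper open.
Joint ranges: [-2.78, 2.78], [-0.83, 1.72], [-1.28, 1.37], [-1.9, 2.12], [-1.57, 1.48], [-3.14, 3.14]. Speed limits (rad/s): [2.57, 2.57, 3.14, 3.14, 3.14, 3.14].

## Interface

Orientations are given as a unit quaternion [x, y, z, w].
In Python, from plant import sense, read_camera, calibration, close_job gives the robot as it stands. The module is installed in compiled form; this text tells all that it offers.
- The arm moves only by the tool step_arm, never from a script. Its argument "plan" is a list of rows, each a list of 7 numbers: the shift along the tool's x, y, z normalised to -1 to 1, where 1 is 200 mm, then the turn, a rotation vector about the tool's x, y, z normalised to -1 to 1, where 1 is pi/4 rad, then the gripper's target within -1 to 1 (fully open at 1, half-way at 0, shut at -1). A call has 1 to 20 rows; each row is the pose to reach, as a shift and turn from the pose measured when the call began, along the tool's axes at that moment; what a row does not reach only later rows make up. A row lasts 1/8 s, in which the tool goes at most 62.5 mm and 10.7 degrees, less where a joint would pass 70% of its speed; a pose out of reach is approached as far as the arm can. A call with a number of a shift or a turn outside -1 to 1 is refused whole. A call with a gripper value outside its range is refused whole. The fingers move at their own pace and stop on an object; the grip force is fixed at half the most. Time passes only in rows, so rows that repeat a pose let the fingers close. It gives the time, the measured TCP pose, the force and the opening at its end, in the units of the state.
- sense(): the state, without advancing time (a new reading comes with each control period).
- read_camera(name): name is "scene" or "side" or "wrist"; returns (picture, depth): 400x640x3 uint8, blue, green, red; 400x640 float32, mm along the optical axis (not along the pixel's ray), 0 where there is no reading.
- calibration(name): a dict with "fx", "fy", "cx", "cy" (pixels), "k1" (the pictures are not rectified: a ray, as slopes to the right and down, at radius r is drawn at 1 + k1 r^2 times it, then the intrinsics apply), "rvec" (rotation vector, rad) and "tvec" (3), from world to camera coordinates, as OpenCV has them. Camera axes: x right, y down, z forward; pixel columns grow to the right and rows downward; lengths in mm; the calibration is good to about 2 mm. A picture is of the moment at which its call begins: read the wrist's pose just before it. calibration takes no time and is no camera call; for the wrist camera it gives the pose at the moment of the call.
- close_job(): hands the job in, once; it reports no verdict.
The state is a dict: "time": time; "q": joint angles; "joint_velocities": joint speeds; "effort": joint torques, N m; "tcp_pos": TCP position; "tool_rot": TCP orientation; "wrist_force": force on the tool from outside, world axes, zero at the start; "wrist_torque": the same for the moment, N m; "opening": finger opening in mm.
Only numpy, scipy, OpenCV 4.12 (cv2) and the standard library are available. Lean on these libraries where they do the work, as an engineer would, in place of code of your own. Each camera call takes 0.05 s, during which the arm holds its last target.

## Task

Make up two kits for home visits. Into the short box go the large bottle, standing in the wide bay, and the capped tube, standing in the narrow bay; into the long box go the small bottle, standing in the short bay, and the carton, standing on its base in the long bay. Only after the carton is in, set the foam block upright in the gap it leaves in that bay so that it cannot slide about; let go of everything and leave the timer and the plaster roll undisturbed.

Things in the scene. Friction and masses are not known exactly. Their poses are not given: they have to be found in the camera images.
- long_box: The longer, narrower kit box, outside 68 x 226 x 25 mm. White, open-topped, fixed. Walls, partition, floor 3 mm thick, 25 mm high. Origin: centre of underside, z up, y lengthwise. Bays 62 mm wide in x: short bay (small bottle) y = 48 to 110 mm, centre 79; long bay (carton, foam block) y = -110 to 45 mm, centre -32.5.
- short_box: The shorter, wider kit box, outside 76 x 115 x 25 mm. White, open-topped, fixed. Walls, partition, floor 3 mm thick, 25 mm high. Origin: centre of underside, z up, y lengthwise. Bays 70 mm wide in x: wide bay (large bottle) y = -15.5 to 54.5 mm, centre 19.5; narrow bay (tube) y = -54.5 to -18.5 mm, centre -36.5.
- large_bottle: The larger of the two small round bottles: body 48 mm in diameter and 90 mm high, white with a blue cap 25 mm across, 104 mm high in all, about 90 g. Stands upright. Origin: centre of its underside, z up.
- small_bottle: The smaller round bottle: body 42 mm in diameter and 76 mm high, brown with a white cap 22 mm across, 88 mm high in all, about 90 g. Stands upright. Origin: centre of its underside, z up.
- carton: Closed folding carton, 46 (x) x 85 (y) x 60 (z) mm, about 80 g, standing on its 46 x 85 base. Origin: centre of its underside, z up, y along the 85 mm side; pick it up across its 46 mm side.
- foam_block: Stiff grey foam packing block, 46 (x) x 50 (y) x 46 (z) mm, about 30 g, with a shallow groove, 3.5 mm wide and 4 mm deep, across its top along x. Origin: centre of its underside, z up; pick it up across its 46 mm side (x).
- tube: Sample tube with a white cap, standing alone and upright on its flat foot on the table (not one of those in the stand at the back): 16 mm in diameter, cap 19 mm from 74 to 94 mm height, 94 mm high in all, about 20 g. Origin: centre of its underside, z up.
- timer: Bystander: flat white digital timer lying on the table, 60 x 64 x 18 mm. Origin: centre of its underside.
- plaster_roll: Bystander: roll of paper plaster lying flat, 68 mm in diameter, 19 mm high, open in the middle. Origin: centre of its underside.
Mind the look-alikes: they are no part of the job. Leave any green or orange look-alike of the large_bottle alone.

How it is judged (in metres and radians):
On the way, in this order (a step that is already met when the one before it is completed fails the run):
1. the carton stands on the floor of the long bay of the long box (x of carton in the frame of long_box between -0.0105 and 0.0105 m and y of carton in the frame of long_box between -0.07 and 0.005 m and z of carton in the frame of long_box below 0.007 m and angle between carton's own z axis and vertical below 0.12 rad), for 0.2 s.
2. after that, the foam block stands in the gap left beside the carton (all of step 1 and x of foam_block in the frame of long_box between -0.0105 and 0.0105 m and y of foam_block in the frame of long_box between -0.087 and 0.022 m and z of foam_block in the frame of long_box below 0.007 m and angle between foam_block's own z axis and vertical below 0.12 rad), for 0.2 s.
At the end, for the whole second after the job is handed in: Small bottle in the short bay, carton and foam block in the long bay of the long box; large bottle in the wide bay, tube in the narrow bay of the short box; each upright within 7 degrees on the bay floor (underside under 7 mm above the table), released and at rest (all of step 2 and x of small_bottle in the frame of long_box between -0.0125 and 0.0125 m and y of small_bottle in the frame of long_box between 0.067 and 0.091 m and z of small_bottle in the frame of long_box below 0.007 m and angle between each of small_bottle, large_bottle, tube's own z axis and vertical below 0.12 rad and x of large_bottle in the frame of short_box between -0.0135 and 0.0135 m and y of large_bottle in the frame of short_box between 0.006 and 0.033 m and z of each of large_bottle, tube in the frame of short_box below 0.007 m and x of tube in the frame of short_box between -0.029 and 0.029 m and y of tube in the frame of short_box between -0.049 and -0.024 m and linear speed of each of large_bottle, small_bottle, carton, foam_block, tube below 0.02 m/s and angular speed of each of large_bottle, small_bottle, carton, foam_block, tube below 0.3 rad/s and contact force between the fingers and large_bottle below 0.05 N and contact force between the fingers and small_bottle below 0.05 N and contact force between the fingers and carton below 0.05 N and contact force between the fingers and foam_block below 0.05 N and contact force between the fingers and tube below 0.05 N); the robot touches nothing.
It fails at once if the timer is moved by more than 20 mm (distance of timer from where it was at the start of the episode above 0.02 m).
It fails at once if the plaster roll is moved by more than 20 mm (distance of plaster_roll from where it was at the start of the episode above 0.02 m).
It also fails if it takes over 112 s, if anything falls off the work surface, if the arm or the gripper's body presses on something with over 40 N, if the wrist force passes 120 N, or if a joint passes its speed limit or range.

## Working session

There is one attempt and no reset: what is moved stays moved. The work goes in short steps, Python scripts to look and compute and a tool call to move; the robot and the scene stay as the last step left them, time stands still between calls to the robot, and variables do not carry over. Pictures are saved under pics/ and viewed, and the job is handed in when it is done.

Besides the shell and the picture viewer there is one more tool, called after "Call:" as a command line: name --pt "numbers of a row" for each row, then --argument value for the rest. step_arm: Moves the arm, as the interface text tells. Scaled input: -1 to 1 covers 200 mm each way for a shift and pi/4 rad each way for a turn. Its arguments: {"type":"object","properties":{"plan":{"type":"array","items":{"type":"array","items":{"type":"number"}}}},"required":["plan"]}

```bash
mkdir -p pics
cat > h.py <<'E'
import numpy as np, cv2
from plant import sense, read_camera, calibration
def cal(n):
    c=calibration(n);R=cv2.Rodrigues(np.array(c["rvec"],float))[0];t=np.array(c["tvec"],float).ravel()
    K=np.array([[c["fx"],0,c["cx"]],[0,c["fy"],c["cy"]],[0,0,1.]]);d=np.array([c["k1"],0,0,0,0.])
    return K,d,R,t
def rays(C,px):
    K,d,R,t=C
    u=cv2.undistortPoints(np.array(px,float).reshape(-1,1,2),K,d).reshape(-1,2)
    v=np.c_[u,np.ones(len(u))]
    return -R.T@t, v@R
def onplane(C,px,z):
    o,v=rays(C,px); s=(z-o[2])/v[:,2]; return o+v*s[:,None]
def cloud(C,dep):
    h,w=dep.shape; g=np.stack(np.meshgrid(np.arange(w),np.arange(h)),-1).reshape(-1,2)
    o,v=rays(C,g); return (o+v*dep.reshape(-1,1)).reshape(h,w,3)
def proj(C,P):
    K,d,R,t=C
    return cv2.projectPoints(np.array(P,float).reshape(-1,1,3),cv2.Rodrigues(R)[0],t,K,d)[0].reshape(-1,2)
E
python3 - <<'E'
from h import *
import pickle
s=sense();print(s)
D={}
for n in ["scene","side","wrist"]:
    C=cal(n);p,d=read_camera(n);D[n]=(C,p,d);cv2.imwrite(f"pics/{n}0.png",p);print(n,-C[2].T@C[3],C[2][2])
pickle.dump(D,open("d0.pkl","wb"))
E
```

```text
{'time': 0.0, 'q': array([ 1.73766938e-06,  2.60703854e-01, -1.39372054e-01,  1.17272026e+00,
        7.64896615e-06,  1.57082429e+00]), 'joint_velocities': array([-6.70735943e-04,  1.44326892e-03, -5.71992211e-05,  1.66789912e-03,
       -3.68979654e-04,  7.47640438e-04]), 'effort': array([-3.22425103e-04, -4.05677426e+01,  2.53926122e+01,  1.89446745e-02,
       -4.02533055e-05,  2.61086342e-05]), 'tcp_pos': array([5.24309401e+02, 3.36180515e-03, 2.30453393e+02]), 'tool_rot': array([ 7.07115701e-01,  7.07097154e-01, -7.04356184e-04, -7.09743820e-04]), 'wrist_force': array([ 0.07832871, -0.198268  , -0.06076328]), 'wrist_torque': array([ 0.02796449,  0.01606369, -0.04507823]), 'opening': 85.40991279719915}
scene [ -77.80667309 -442.76017904  522.56655652] [ 0.74582231  0.36213154 -0.55911522]
side [265.76376549 794.09314238 769.59367782] [ 0.239543   -0.76357427 -0.59964447]
wrist [524.3565238   68.83021509 373.40782219] [-6.55672303e-04 -2.72003048e-01 -9.62296166e-01]
```

View pics/scene0.png

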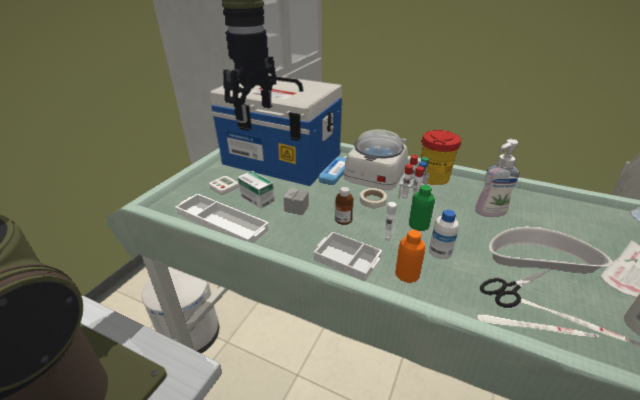

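View pics/side0.png

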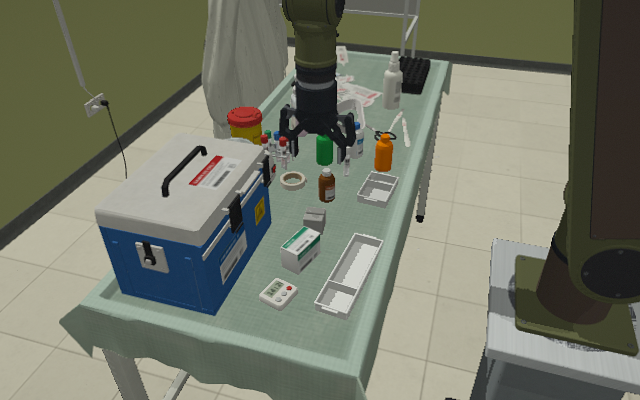

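View pics/wrist0.png

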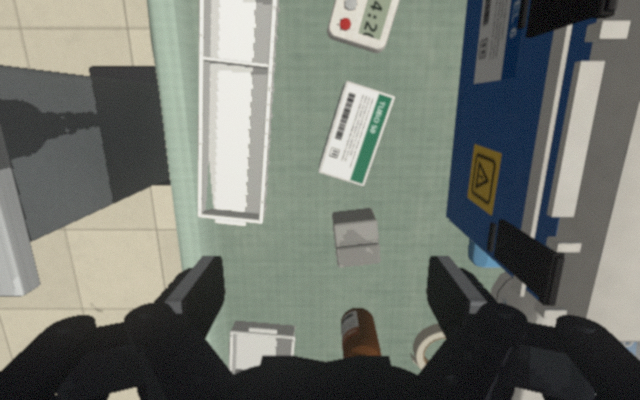

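The scene view shows three bottle-like candidates: green at (422,208), orange at (410,257) and white with a blue cap at (445,235). The last one fits large_bottle. The brown bottle is at (344,206), the lone tube at (390,221), the foam at (296,202), the carton at (257,188), the long box at (222,216) and the short box at (348,254). Next I'll enlarge the look-alikes and build a top view from the depth.

Run:
```python
from h import *
import pickle
D=pickle.load(open("d0.pkl","rb"))
p=D["scene"][1];cv2.imwrite("pics/crop0.png",cv2.resize(p[160:300,310:510],None,fx=4,fy=4,interpolation=cv2.INTER_CUBIC))
# top view x 200..760 (up), y +350..-450 (left)
im=np.zeros((560,800,3),np.uint8);hm=np.full((560,800),-1e3)
pts=[]
for n in D:
    C,p,d=D[n];c=cloud(C,d);ok=(d>0)&(c[...,2]<130)&(c[...,2]>-30)
    if n=="wrist": ok[250:,:230]=0;ok[250:,420:]=0;ok[350:]=0
    P=c[ok];col=p[ok]
    r=(760-P[:,0]).astype(int);k=(350-P[:,1]).astype(int)
    m=(r>=0)&(r<560)&(k>=0)&(k<800);P=P[m];col=col[m];r=r[m];k=k[m]
    t=P[(abs(P[:,2])<8)];print(n,"table z",np.median(t[:,2]),t[:,2].std())
    o=np.argsort(P[:,2])
    for i in o:
        if P[i,2]>hm[r[i],k[i]]: hm[r[i],k[i]]=P[i,2];im[r[i],k[i]]=col[i]
for v in range(0,800,100): cv2.putText(im,str(350-v),(v,10),0,.35,(0,255,255));im[::4,v]=(0,255,255)
for v in range(60,560,100): cv2.putText(im,str(760-v),(0,v),0,.35,(0,255,255));im[v,::4]=(0,255,255)
cv2.imwrite("pics/top0.png",im)
```

```text
scene table z 3.520367778667719 2.170758081247939
side table z 1.3256189295993863 2.1863847004510495
wrist table z 3.1772593073806377 0.9031196799217417
```

View pics/crop0.png

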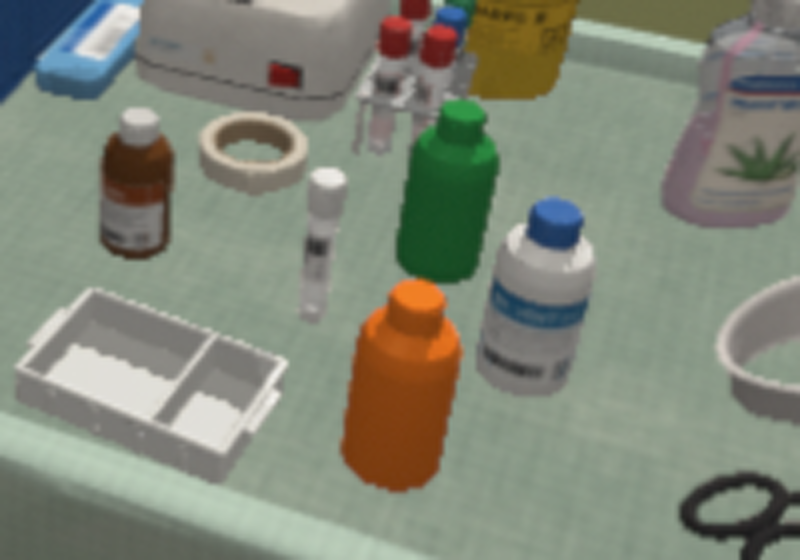

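View pics/top0.png

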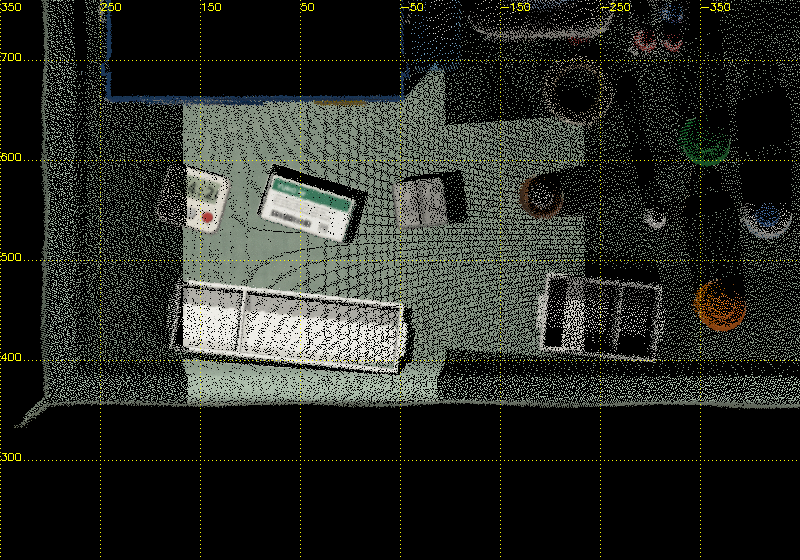

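The crop confirms it: the white bottle with the blue cap is the large bottle, the green and orange ones are look-alikes, and the lone white-capped tube is at (390,221). I'll move the wrist over the right-hand group for a close view, which takes two calls.

Call:
step_arm --pt "-0.25 0 0 0 0 0 1" --pt "-0.5 0 0 0 0 0 1" --pt "-0.75 0 0 0 0 0 1" --pt "-1 0 0 0 0 0 1"

```text
time: 0.65
tcp_pos: [524.2, -201.4, 230.3]
tool_rot: [0.707, 0.707, -0.001, -0.001]
wrist_force: [1.5, -0.2, -0.0]
opening: 85.2
```

Call:
step_arm --pt "-0.3 0 0 0 0 0 1" --pt "-0.55 0 0 0 0 0 1" --pt "-0.55 0 0 0 0 0 1" --pt "-0.55 0 0 0 0 0 1"

```text
time: 1.15
tcp_pos: [523.8, -311.0, 229.8]
tool_rot: [0.707, 0.707, -0.001, -0.002]
wrist_force: [0.0, -0.5, 1.0]
opening: 85.3
```

Run:
```python
from h import *
import pickle
s=sense();print(s['time'],s['tcp_pos'],s['tool_rot'],s['q'])
D={}
for n in ["wrist","scene"]:
    C=cal(n);p,d=read_camera(n);D[n]=(C,p,d);cv2.imwrite(f"pics/{n}1.png",p)
pickle.dump(D,open("d1.pkl","wb"))
```

```text
1.15 [ 523.76846717 -311.04931406  229.76452481] [ 7.07200738e-01  7.07010859e-01 -5.02925636e-04 -1.58393516e-03] [-5.35797615e-01  4.09626393e-01  8.04045624e-02  1.24489269e+00
 -1.91717814e-04  1.03526756e+00]
```

View pics/wrist1.png

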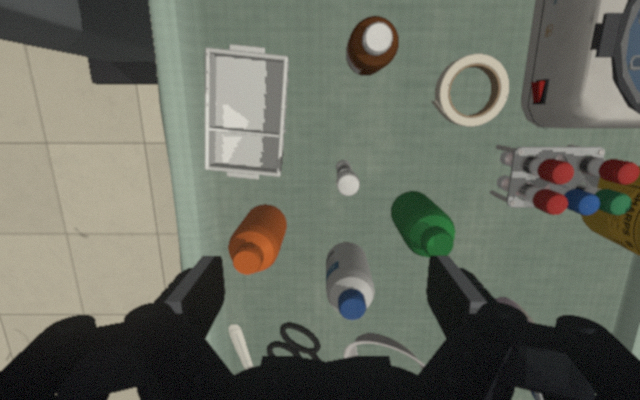

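The view shows the short box (246,112) with its partition at row about 130 and the narrow bay towards -y. It also shows the brown bottle's white cap (377,38), the tube cap (348,185), the blue cap (351,303), and the look-alikes at (247,258) and (437,242). Measuring now.

Run:
```python
from h import *
import pickle
D0=pickle.load(open("d0.pkl","rb"));D1=pickle.load(open("d1.pkl","rb"))
C,p,d=D1["wrist"];c=cloud(C,d)
hsv=cv2.cvtColor(p,cv2.COLOR_BGR2HSV)
def blob(mask,roi):
    m=np.zeros(mask.shape,np.uint8);a,b,e,f=roi;m[b:f,a:e]=mask[b:f,a:e]
    n,l,s,ce=cv2.connectedComponentsWithStats(m);i=1+np.argmax(s[1:,4])
    (x,y),r=cv2.minEnclosingCircle(np.argwhere(l==i)[:,::-1].astype(np.float32));return (x,y),r,s[i,4],l==i
white=((hsv[...,2]>170)&(hsv[...,1]<40)).astype(np.uint8)
blue=((hsv[...,0]>100)&(hsv[...,0]<125)&(hsv[...,1]>120)).astype(np.uint8)
for nm,m,roi,z in [("small",white,(355,15,400,60),88),("tube",white,(330,170,365,200),94),("large",blue,(330,285,375,325),104)]:
    xy,r,a,l=blob(m,roi);q=c[l];h=np.median(q[:,2]);print(nm,xy,r,a,"plane",onplane(C,[xy],z)[0],"depth top",h,np.median(q[q[:,2]>h-6],axis=0))
print("table z wrist1",np.median(c[...,2][(abs(c[...,2])<10)]))
# body points
for nm,(x0,x1,y0,y1),zr in [("small",(520,600,-215,-140),(20,70)),("large",(500,590,-460,-375),(20,85)),("tube",(515,570,-330,-280),(10,94)),("orange",(420,500,-410,-330),(20,90)),("green",(570,670,-400,-310),(20,90)),("carton",(500,620,-30,110),(45,70)),("foam",(500,620,-120,-20),(35,55)),("long",(370,500,-80,200),(18,34)),("short",(370,520,-330,-170),(18,34)),("timer",(500,620,100,220),(12,25)),("roll",(600,740,-270,-170),(12,30))]:
    for k,DD in (("0",D0),("1",D1)):
      for n in DD:
        C_,p_,d_=DD[n]
        if k=="1" and n=="scene":continue
        cc=cloud(C_,d_);m=(d_>0)&(cc[...,0]>x0)&(cc[...,0]<x1)&(cc[...,1]>y0)&(cc[...,1]<y1)&(cc[...,2]>zr[0])&(cc[...,2]<zr[1])
        P=cc[m]
        if len(P)<40: continue
        rc=cv2.minAreaRect(P[:,:2].astype(np.float32))
        print(nm,n+k,len(P),"rect",np.round(rc[0],1),np.round(rc[1],1),round(rc[2],1),"zmed",np.round(np.median(P[:,2]),1),"mean",P[:,:2].mean(0).round(1))
```

```text
small (379.0, 37.0) 13.601571083068848 553 plane [ 564.43524879 -192.12865175   88.        ] depth top 88.28256089446916 [ 563.90327956 -192.1769274    88.28256089]
tube (348.6326599121094, 184.7244873046875) 10.010643005371094 307 plane [ 542.94342728 -306.40449105   94.        ] depth top 94.82205988774126 [ 542.5023116  -306.27304238   94.82205989]
large (351.5111389160156, 304.2186584472656) 13.960151672363281 521 plane [ 546.83401657 -413.68442296  104.        ] depth top 104.19043628706487 [ 547.32685873 -415.2982747   104.24744706]
table z wrist1 3.1171905997928206
small scene0 350 rect [ 552.6 -196.6] [23.4 41.6] 22.9 zmed 47.7 mean [ 548.4 -197.8]
small side0 310 rect [ 563.3 -184.3] [40.6 34.6] 25.6 zmed 49.1 mean [ 561.6 -177.7]
small wrist0 1153 rect [ 563.  -181.5] [41.8 23.3] 2.9 zmed 50.5 mean [ 561.4 -176.4]
small wrist1 827 rect [ 563.4 -193. ] [41.5 41.2] 49.7 zmed 65.5 mean [ 557.7 -199.4]
large scene0 709 rect [ 538.3 -417.8] [35.  47.8] 1.6 zmed 56.6 mean [ 529.1 -418.5]
large side0 208 rect [ 537.7 -405. ] [39.2 23.2] 30.2 zmed 50.2 mean [ 536.  -402.5]
large wr
[... 1822 characters left out ...]
 24.6 mean [ 437. -202.]
short wrist1 5395 rect [ 428.5 -250. ] [117.  159.9] 0.0 zmed 21.5 mean [ 408.8 -247. ]
timer scene0 298 rect [559.3 155.8] [66.6 62. ] 71.0 zmed 16.6 mean [556.6 152.9]
timer side0 629 rect [561.4 157.6] [64.1 58.1] 75.1 zmed 14.7 mean [561.4 158.9]
timer wrist0 2808 rect [559.  148.4] [48.4 58.8] 74.4 zmed 16.4 mean [559.8 144.4]
roll scene0 483 rect [ 681.8 -222.6] [104.5  92.4] 7.8 zmed 19.2 mean [ 690.1 -224.7]
roll side0 243 rect [ 681.6 -229.5] [73.8 89.3] 77.4 zmed 16.5 mean [ 675.5 -223.9]
roll wrist0 532 rect [ 649.5 -220. ] [59.1 24.6] 67.6 zmed 19.2 mean [ 647.7 -216.1]
roll wrist1 3362 rect [ 682.3 -224.8] [101.8  94.8] 9.5 zmed 19.3 mean [ 685.6 -224.1]
```

The objects agree across views. The raised table edge spoiled the box fits, so I'll refit with white rim points only.

Run:
```python
from h import *
import pickle
D0=pickle.load(open("d0.pkl","rb"));D1=pickle.load(open("d1.pkl","rb"))
def go(nm,DD,n,reg,L,W,part):
    C,p,d=DD[n];c=cloud(C,d);hsv=cv2.cvtColor(p,cv2.COLOR_BGR2HSV)
    x0,x1,y0,y1=reg
    m=(d>0)&(c[...,0]>x0)&(c[...,0]<x1)&(c[...,1]>y0)&(c[...,1]<y1)&(c[...,2]>22)&(c[...,2]<31)&(hsv[...,1]<35)&(hsv[...,2]>120)
    P=c[m]; m8=m.astype(np.uint8)
    rc=cv2.minAreaRect(P[:,:2].astype(np.float32));print(nm,n,len(P),"rect",np.round(rc[0],1),np.round(rc[1],1),round(rc[2],1),P[:,2].mean().round(1))
    a=np.deg2rad(rc[2]); a = a if rc[1][0]>rc[1][1] else a+np.pi/2
    if np.sin(a)<0:a+=np.pi
    yax=np.array([np.cos(a),np.sin(a)]);xax=np.array([yax[1],-yax[0]])
    q=P[:,:2]-rc[0]; lx=q@xax; ly=q@yax
    # refine yaw from long walls
    for s in (-1,1):
        w=(s*lx>W/2-7); k=np.polyfit(ly[w],lx[w],1); print("  wall",s,"slope",k.round(4),w.sum())
    print("  yaw",a-np.pi/2,"lx hist pct",np.percentile(lx,[1,99]).round(1))
    w=abs(lx)<W/2-10
    h,e=np.histogram(ly[w],np.arange(-130,131,2)); print("  ly",[(int(e[i]),int(h[i])) for i in range(len(h)) if h[i]>3])
go("long",D0,"wrist",(388,490,-75,190),226,68,46.5)
go("long",D0,"side",(388,490,-75,190),226,68,46.5)
go("long",D0,"scene",(388,490,-75,190),226,68,46.5)
go("short",D1,"wrist",(388,500,-330,-170),115,76,-17)
go("short",D0,"scene",(388,500,-330,-170),115,76,-17)
```

```text
long wrist 2700 rect [432.4  54.1] [222.5  71. ] 83.7 25.2
  wall -1 slope [-8.0000e-04 -3.2208e+01] 1107
  wall 1 slope [2.20000e-03 3.31549e+01] 1042
  yaw -0.10913740673588324 lx hist pct [-34.7  35.2]
  ly [(-112, 27), (-110, 44), (-108, 51), (-106, 60), (-104, 99), (-102, 41), (52, 67), (54, 111), (56, 7)]
long side 461 rect [434.8  64.6] [238.3  70.3] 83.7 23.9
  wall -1 slope [ 5.0000e-04 -3.2677e+01] 168
  wall 1 slope [-1.90000e-03  3.24892e+01] 147
  yaw -0.10963062416976577 lx hist pct [-35.   34.8]
  ly [(-118, 6), (-116, 4), (-114, 12), (-112, 12), (42, 7), (44, 11), (46, 8), (108, 12), (110, 23), (112, 15), (114, 9), (116, 7)]
long scene 506 rect [432.1  62.9] [240.1  72. ] 83.7 25.2
  wall -1 slope [-6.40000e-03 -3.30548e+01] 168
  wall 1 slope [-6.60000e-03  3.25137e+01] 173
  yaw -0.1092085131369882 lx hist pct [-35.4  35.8]
  ly [(-120, 13), (-118, 7), (-116, 24), (-114, 15), (-112, 8), (44, 8), (46, 17), (48, 6), (108, 5), (110, 19), (112, 15)]
short wrist 2317 rect [ 443.  -251.6] [127.8  78.4] 84.4 25.1
  wall -1 slope [-2.00000e-03 -3.62399e+01] 655
  wall 1 slope [4.20000e-03 3.66908e+01] 541
  yaw -0.09724439509786187 lx hist pct [-38.7  39. ]
  ly [(-64, 48), (-62, 60), (-60, 58), (-58, 101), (-56, 112), (-20, 29), (-18, 114), (-16, 38), (54, 125), (56, 130), (58, 81), (60, 82), (62, 69)]
short scene 496 rect [ 442.1 -251.7] [127.7  80.6] 84.2 25.2
  wall -1 slope [-2.20000e-03 -3.73743e+01] 150
  wall 1 slope [2.00000e-04 3.57998e+01] 136
  yaw -0.10182250216976252 lx hist pct [-39.7  38.9]
  ly [(-64, 10), (-62, 12), (-60, 11), (-58, 30), (-56, 18), (-20, 5), (-18, 27), (-16, 8), (54, 27), (56, 14), (58, 9), (60, 10), (62, 11)]
```

Consistent fits:

| Item | x (mm) | y (mm) | yaw (rad) |
|---|---|---|---|
| Long box origin | 433.3 | 62.3 | -0.109 |
| Short box origin | 442.7 | -251.6 | -0.099 |
| Large bottle | 547 | -414.5 | – |

I'll grasp the large bottle with the TCP at z = 40.

Call:
step_arm --pt "-0.26 0.058 0 0 0 0 1" --pt "-0.518 0.116 0 0 0 0 1" --pt "-0.518 0.116 0.1 0 0 0 1" --pt "-0.518 0.116 0.35 0 0 0 1" --pt "-0.518 0.116 0.6 0 0 0 1" --pt "-0.518 0.116 0.8 0 0 0 1" --pt "-0.518 0.116 0.95 0 0 0 1" --pt "-0.518 0.116 0.95 0 0 0 1" --pt "-0.518 0.116 0.95 0 0 0 -1" --pt "-0.518 0.116 0.95 0 0 0 -1" --pt "-0.518 0.116 0.95 0 0 0 -1" --pt "-0.518 0.116 0.95 0 0 0 -1" --pt "-0.518 0.116 0.95 0 0 0 -1" --pt "-0.518 0.116 0.95 0 0 0 -1" --pt "-0.518 0.116 0.95 0 0 0 -1"

```text
time: 3.12
tcp_pos: [548.2, -414.3, 42.4]
tool_rot: [0.707, 0.708, -0.0, 0.001]
wrist_force: [-0.5, 2.4, 6.7]
opening: 46.7
```

```bash
cat >> h.py <<'E'
from scipy.spatial.transform import Rotation as Ro
def go(x,y,z,yaw=0.):
    s=sense();R=Ro.from_quat(s['tool_rot'])
    T=Ro.from_euler('z',yaw)*Ro.from_quat([.5**.5,.5**.5,0,0])
    d=R.inv().apply(np.array([x,y,z])-s['tcp_pos'])/200
    r=(R.inv()*T).as_rotvec()/(np.pi/4)
    print("t",s['time'],"tcp",s['tcp_pos'].round(1),"open",round(s['opening'],1),"F",s['wrist_force'].round(1),"-> shift",d.round(3),"turn",r.round(3))
E
python3 -c "
from h import *
go(547,-414.5,165);go(444.6,-232.2,165)"
```

```text
t 3.125 tcp [ 548.2 -414.3   42.4] open 46.7 F [-0.5  2.4  6.7] -> shift [-0.001 -0.006 -0.613] turn [0.001 0.001 0.002]
t 3.125 tcp [ 548.2 -414.3   42.4] open 46.7 F [-0.5  2.4  6.7] -> shift [ 0.911 -0.516 -0.614] turn [0.001 0.001 0.002]
```

Call:
step_arm --pt "0 0 -0.25 0 0 0 -1" --pt "0 0 -0.5 0 0 0 -1" --pt "0 0 -0.61 0 0 0 -1" --pt "0.2 -0.12 -0.61 0 0 0 -1" --pt "0.45 -0.25 -0.61 0 0 0 -1" --pt "0.7 -0.4 -0.61 0 0 0 -1" --pt "0.91 -0.516 -0.61 0 0 0 -1" --pt "0.91 -0.516 -0.61 0 0 0 -1" --pt "0.91 -0.516 -0.61 0 0 0 -1"

```text
time: 4.25
tcp_pos: [445.6, -233.0, 165.0]
tool_rot: [0.707, 0.708, 0.0, 0.002]
wrist_force: [0.6, -0.6, -0.1]
opening: 46.9
```

Run:
```python
from h import *
go(444.6,-232.2,46)
p,d=read_camera("scene");cv2.imwrite("pics/s2.png",cv2.resize(p[100:300,200:500],None,fx=2.6,fy=2.6))
```

```text
t 4.25 tcp [ 445.6 -233.   165. ] open 46.9 F [ 0.6 -0.6 -0.1] -> shift [ 0.005 -0.007  0.595] turn [0.004 0.003 0.002]
```

View pics/s2.png

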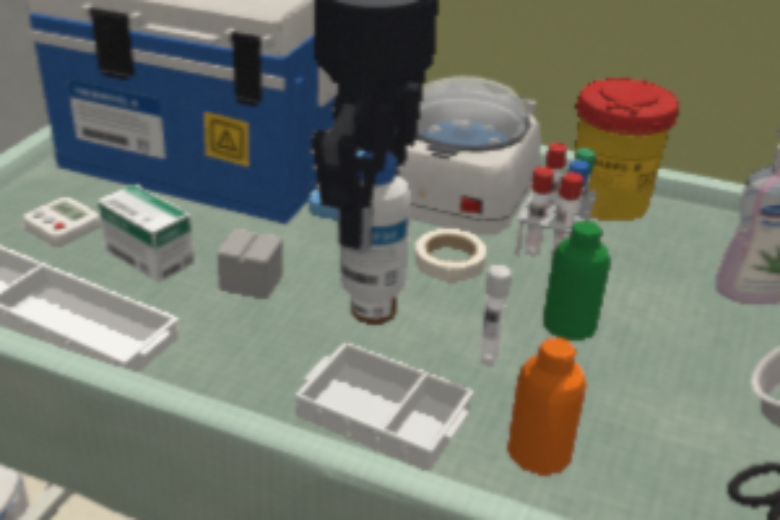

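The bottle is held upright, above and behind the short box (image 372,240). I'll lower it and release.

Call:
step_arm --pt "0.003 -0.007 0.2 0 0 0 -1" --pt "0.003 -0.007 0.4 0 0 0 -1" --pt "0.003 -0.007 0.5 0 0 0 -1" --pt "0.003 -0.007 0.55 0 0 0 -1" --pt "0.003 -0.007 0.58 0 0 0 -1" --pt "0.003 -0.007 0.6 0 0 0 -1" --pt "0.003 -0.007 0.605 0 0 0 -1" --pt "0.003 -0.007 0.605 0 0 0 -1"

```text
time: 5.3
tcp_pos: [445.8, -233.9, 45.3]
tool_rot: [0.707, 0.707, 0.0, 0.003]
wrist_force: [-1.2, -0.2, 4.9]
opening: 47.1
```

Run:
```python
from h import *
go(444.6,-232.2,165)
```

```text
t 5.3 tcp [ 445.8 -233.9   45.3] open 47.1 F [-1.2 -0.2  4.9] -> shift [ 0.006 -0.003 -0.598] turn [0.006 0.005 0.001]
```

Contact with the floor (about 5 N). Release and rise.

Call:
step_arm --pt "0 0 0 0 0 0 0.3" --pt "0 0 0 0 0 0 0.6" --pt "0 0 0 0 0 0 1" --pt "0 0 0 0 0 0 1" --pt "0 0 -0.1 0 0 0 1" --pt "0 0 -0.35 0 0 0 1" --pt "0 0 -0.6 0 0 0 1" --pt "-0.18 0.24 -0.65 0 0 0 1" --pt "-0.36 0.484 -0.65 0 0 0 1" --pt "-0.36 0.484 -0.65 0 0 0 1"

```text
time: 6.55
tcp_pos: [545.5, -307.8, 174.8]
tool_rot: [0.707, 0.707, 0.001, 0.004]
wrist_force: [-0.6, -0.1, 0.0]
opening: 85.4
```

Run:
```python
from h import *
go(542.5,-306.3,37)
C=cal("wrist");p,d=read_camera("wrist");cv2.imwrite("pics/w3.png",p)
c=cloud(C,d);hsv=cv2.cvtColor(p,cv2.COLOR_BGR2HSV)
m=(d>0)&(c[...,2]>97)&(c[...,2]<115)&(c[...,0]>400)&(c[...,0]<490)&(c[...,1]>-280)&(c[...,1]<-190)
print(m.sum(),np.median(c[m],axis=0))
m=(d>0)&(c[...,2]>50)&(c[...,2]<92)&(c[...,0]>400)&(c[...,0]<490)&(c[...,1]>-280)&(c[...,1]<-190)
print(cv2.minAreaRect(c[m][:,:2].astype(np.float32)))
```

```text
t 6.55 tcp [ 545.5 -307.8  174.8] open 85.4 F [-0.6 -0.1  0. ] -> shift [ 0.011 -0.02   0.689] turn [0.009 0.007 0.   ]
1657 [ 448.04386817 -238.29222217  106.90311038]
((449.3636474609375, -238.34738159179688), (46.88231658935547, 41.51472854614258), 89.61363983154297)
```

View pics/w3.png

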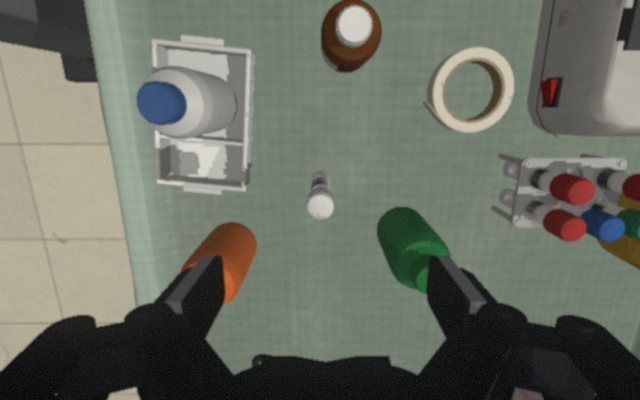

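The large bottle stands in the wide bay, cap at (162,103), 4 mm and 5 mm off centre in x and y, well inside the limits. Next the tube, cap at (320,205), almost under the tool.

Call:
step_arm --pt "0.011 -0.02 0.1 0.009 0.007 0 1" --pt "0.011 -0.02 0.3 0.009 0.007 0 1" --pt "0.011 -0.02 0.5 0.009 0.007 0 1" --pt "0.011 -0.02 0.65 0.009 0.007 0 1" --pt "0.011 -0.02 0.69 0.009 0.007 0 1" --pt "0.011 -0.02 0.69 0.009 0.007 0 0" --pt "0.011 -0.02 0.69 0.009 0.007 0 -1" --pt "0.011 -0.02 0.69 0.009 0.007 0 -1" --pt "0.011 -0.02 0.69 0.009 0.007 0 -1" --pt "0.011 -0.02 0.69 0.009 0.007 0 -1" --pt "0.011 -0.02 0.69 0.009 0.007 0 -1" --pt "0.011 -0.02 0.69 0.009 0.007 0 -1" --pt "0.011 -0.02 0.69 0.009 0.007 0 -1" --pt "0.011 -0.02 0.69 0.009 0.007 0 -1"

```text
time: 8.35
tcp_pos: [539.4, -304.3, 36.6]
tool_rot: [0.707, 0.707, -0.0, -0.002]
wrist_force: [0.2, -0.6, 0.4]
opening: 14.6
```

Run:
```python
from h import *
go(439,-289,170)
```

```text
t 8.35 tcp [ 539.4 -304.3   36.6] open 14.6 F [ 0.2 -0.6  0.4] -> shift [ 0.078 -0.504 -0.665] turn [-0.004 -0.003  0.001]
```

Call:
step_arm --pt "0 0 -0.25 0 0 0 -1" --pt "0 0 -0.5 0 0 0 -1" --pt "0 0 -0.66 0 0 0 -1" --pt "0.03 -0.15 -0.66 0 0 0 -1" --pt "0.06 -0.35 -0.66 0 0 0 -1" --pt "0.078 -0.504 -0.66 0 0 0 -1" --pt "0.078 -0.504 -0.66 0 0 0 -1" --pt "0.078 -0.504 -0.66 0 0 0 -1"

```text
time: 9.35
tcp_pos: [439.8, -289.4, 169.3]
tool_rot: [0.707, 0.707, -0.0, -0.001]
wrist_force: [0.2, 0.2, 0.2]
opening: 15.1
```

Run:
```python
from h import *
go(438.8,-288.5,40.5)
p,d=read_camera("scene");cv2.imwrite("pics/s4.png",cv2.resize(p[100:300,200:500],None,fx=2.6,fy=2.6))
```

```text
t 9.35 tcp [ 439.8 -289.4  169.3] open 15.1 F [0.2 0.2 0.2] -> shift [ 0.004 -0.004  0.644] turn [-0.002 -0.002  0.   ]
```

View pics/s4.png

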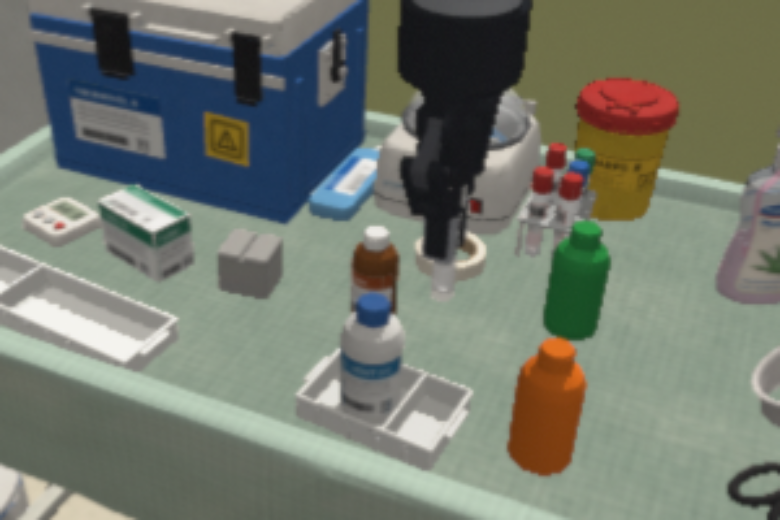

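The tube hangs upright in the fingers (443,280) and the large bottle stands in the box (372,350). Lowering the tube.

Call:
step_arm --pt "0 -0.004 0.2 0 0 0 -1" --pt "0 -0.004 0.4 0 0 0 -1" --pt "0 -0.004 0.55 0 0 0 -1" --pt "0 -0.004 0.6 0 0 0 -1" --pt "0 -0.004 0.63 0 0 0 -1" --pt "0 -0.004 0.648 0 0 0 -1" --pt "0 -0.004 0.65 0 0 0 -1"

```text
time: 10.28
tcp_pos: [439.7, -289.7, 39.9]
tool_rot: [0.707, 0.707, 0.0, -0.001]
wrist_force: [-0.6, 0.8, -0.5]
opening: 14.9
```

Run:
```python
from h import *
go(438.8,-290.5,39.5)
```

```text
t 10.275 tcp [ 439.7 -289.7   39.9] open 14.9 F [-0.6  0.8 -0.5] -> shift [-0.004 -0.005  0.002] turn [-0.001 -0.001  0.001]
```

Call:
step_arm --pt "0 0 0.008 0 0 0 -1" --pt "0 0 0.008 0 0 0 -1" --pt "0 0 0.008 0 0 0 -0.4" --pt "0 0 0.008 0 0 0 0" --pt "0 0 0.008 0 0 0 0.4" --pt "0 0 0.008 0 0 0 0.4" --pt "0 0 -0.1 0 0 0 0.4" --pt "0 0 -0.35 0 0 0 0.6" --pt "0 0 -0.6 0 0 0 1" --pt "0.15 0.2 -0.68 0 0 0 1" --pt "0.32 0.42 -0.68 0 0 0 1" --pt "0.488 0.62 -0.68 0 0 0 1" --pt "0.488 0.62 -0.68 0 0 0 1" --pt "0.488 0.62 -0.68 0 0 0 1"

```text
time: 12.02
tcp_pos: [563.1, -192.0, 175.4]
tool_rot: [0.707, 0.708, -0.001, -0.001]
wrist_force: [-1.0, 0.1, 0.6]
opening: 85.7
```

Run:
```python
from h import *
go(563.5,-192.5,36)
p,d=read_camera("scene");cv2.imwrite("pics/s5.png",cv2.resize(p[100:300,200:500],None,fx=2.6,fy=2.6))
C=cal("scene");c=cloud(C,d);hsv=cv2.cvtColor(p,cv2.COLOR_BGR2HSV)
m=(d>0)&(c[...,2]>40)&(c[...,2]<105)&(c[...,0]>400)&(c[...,0]<470)&(c[...,1]>-320)&(c[...,1]<-270)
print("tube",m.sum(),c[m].mean(0),c[m][:,2].max())
```

```text
t 12.025 tcp [ 563.1 -192.   175.4] open 85.7 F [-1.   0.1  0.6] -> shift [-0.003  0.003  0.697] turn [-0.003 -0.001  0.002]
tube 266 [ 412.36541619 -290.36887275   75.87033796] 99.87032326857855
```

View pics/s5.png

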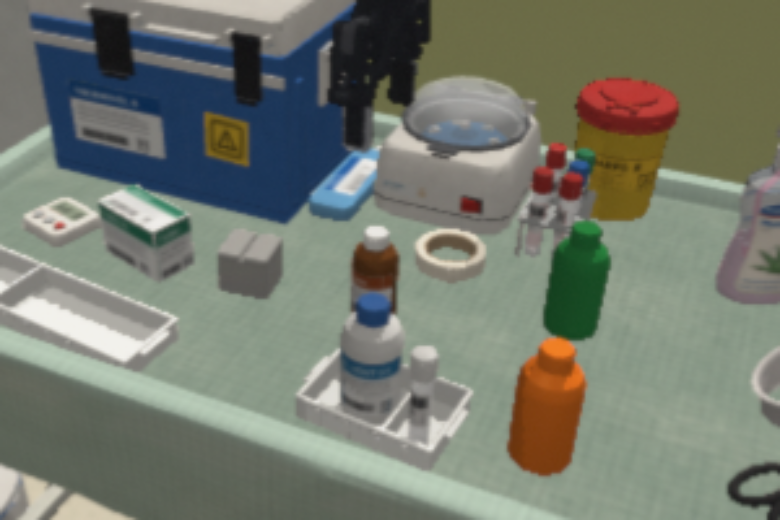

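The tube stands in the narrow bay (423,390) but reads near the front wall. I'll measure it better before moving on.

Run:
```python
from h import *
for n in ["scene","side"]:
    p,d=read_camera(n);C=cal(n);c=cloud(C,d)
    m=(d>0)&(c[...,2]>35)&(c[...,2]<108)&(c[...,0]>400)&(c[...,0]<470)&(c[...,1]>-330)&(c[...,1]<-268)
    P=c[m]
    for a,b in ((35,50),(50,65),(65,76),(78,90),(92,106)):
        q=P[(P[:,2]>a)&(P[:,2]<b)];print(n,a,len(q),np.median(q,0).round(1),q[:,:2].min(0).round(1),q[:,:2].max(0).round(1))
    print(p.shape,proj(C,[[439,-290,97],[412,-290,97]]),proj(C,[[439,-290,3],[420,-290,3]]))
    u=np.argwhere(m);print(u.min(0),u.max(0))
    y,x=u.mean(0).astype(int);cv2.imwrite(f"pics/t6{n}.png",cv2.resize(p[y-45:y+45,x-60:x+60],None,fx=6,fy=6,interpolation=cv2.INTER_CUBIC))
```

```text
scene 35 52 [ 411.  -290.6   42.1] [ 407.5 -296.5] [ 417.8 -280.8]
scene 50 50 [ 411.3 -291.2   58. ] [ 407.9 -296.8] [ 418.7 -282.4]
scene 65 41 [ 411.3 -290.5   70.4] [ 408.7 -296.8] [ 416.6 -281.5]
scene 78 48 [ 410.4 -291.1   84.1] [ 406.6 -298.7] [ 420.6 -281.6]
scene 92 78 [ 413.7 -290.    97.4] [ 407.3 -298.6] [ 427.5 -279.1]
(400, 640, 3) [[367.72706013 229.06069012]
 [362.71880443 237.50538393]] [[364.59524804 265.7370029 ]
 [361.29781892 271.92846648]]
[233 357] [263 368]
side 35 29 [ 419.5 -281.9   44.2] [ 412.5 -287. ] [ 426.3 -277.1]
side 50 31 [ 418.8 -283.4   58.4] [ 411.8 -289.3] [ 428.1 -278.3]
side 65 21 [ 417.3 -281.5   70.7] [ 410.7 -288.9] [ 428.9 -276.9]
side 78 35 [ 420.5 -281.2   84.9] [ 411.3 -288.9] [ 430.2 -275.3]
side 92 26 [ 418.9 -286.7   95.2] [ 411.3 -299.3] [ 427.8 -276. ]
(400, 640, 3) [[384.88856802 153.52992905]
 [395.39937656 155.1295721 ]] [[382.44323017 183.71730388]
 [389.5030299  184.90051169]]
[154 388] [177 395]
```

View pics/t6scene.png

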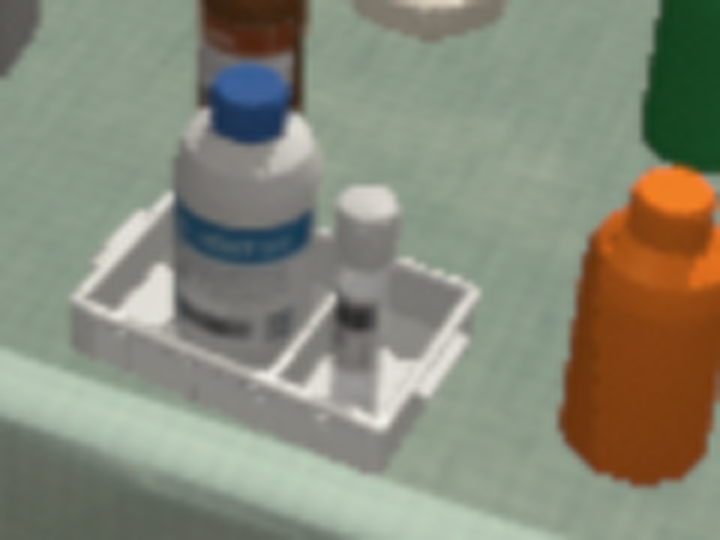

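View pics/t6side.png

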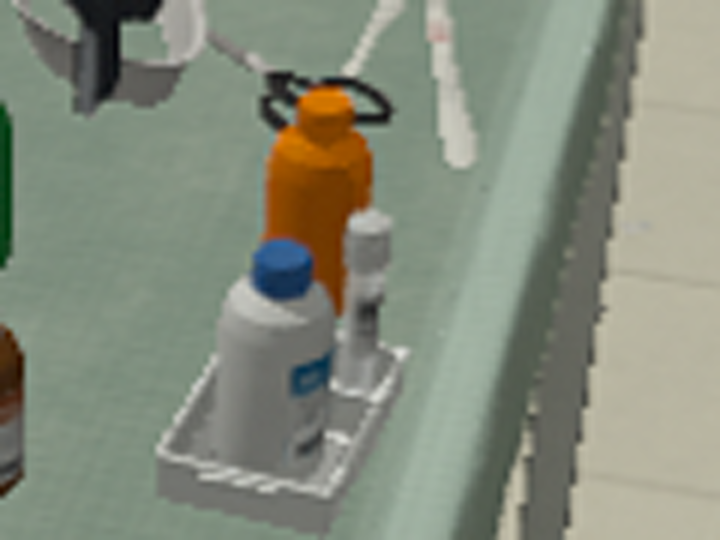

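The tube is upright at about (419,-290). In the box frame that is x = -20 and y = -40 mm, against limits of ±29 and -49 to -24, so it's fine. On to the small bottle.

Call:
step_arm --pt "0 0 0.2 0 0 0 1" --pt "0 0 0.4 0 0 0 1" --pt "0 0 0.6 0 0 0 1" --pt "0 0 0.7 0 0 0 1" --pt "0 0 0.7 0 0 0 1" --pt "0 0 0.7 0 0 0 -1" --pt "0 0 0.7 0 0 0 -1" --pt "0 0 0.7 0 0 0 -1" --pt "0 0 0.7 0 0 0 -1" --pt "0 0 0.7 0 0 0 -1" --pt "0 0 0.7 0 0 0 -1" --pt "0 0 0.7 0 0 0 -1"

```text
time: 13.68
tcp_pos: [563.5, -193.3, 37.3]
tool_rot: [0.707, 0.707, 0.0, 0.001]
wrist_force: [-0.2, 0.6, 6.3]
opening: 40.9
```

Run:
```python
from h import *
go(500,0,140);go(441.9,140.8,140)
```

```text
t 13.675 tcp [ 563.5 -193.3   37.3] open 40.9 F [-0.2  0.6  6.3] -> shift [ 0.966 -0.318 -0.514] turn [ 0.001  0.001 -0.001]
t 13.675 tcp [ 563.5 -193.3   37.3] open 40.9 F [-0.2  0.6  6.3] -> shift [ 1.67  -0.609 -0.515] turn [ 0.001  0.001 -0.001]
```

Call:
step_arm --pt "0 0 -0.25 0 0 0 -1" --pt "0 0 -0.5 0 0 0 -1" --pt "0.2 -0.08 -0.51 0 0 0 -1" --pt "0.48 -0.18 -0.51 0 0 0 -1" --pt "0.75 -0.26 -0.51 0 0 0 -1" --pt "0.97 -0.32 -0.51 0 0 0 -1" --pt "0.97 -0.32 -0.51 0 0 0 -1"

```text
time: 14.55
tcp_pos: [498.0, 3.4, 139.2]
tool_rot: [0.706, 0.709, -0.0, -0.0]
wrist_force: [0.2, 0.5, -1.0]
opening: 40.9
```

Call:
step_arm --pt "0.25 -0.1 0 0 0 0 -1" --pt "0.5 -0.2 0 0 0 0 -1" --pt "0.7 -0.29 0 0 0 0 -1" --pt "0.7 -0.29 0 0 0 0 -1" --pt "0.7 -0.29 0 0 0 0 -1"

```text
time: 15.18
tcp_pos: [440.2, 142.5, 139.3]
tool_rot: [0.706, 0.708, 0.0, 0.0]
wrist_force: [0.7, 0.2, -1.5]
opening: 40.8
```

Run:
```python
from h import *
go(441.9,140.8,41)
```

```text
t 15.175 tcp [440.2 142.5 139.3] open 40.8 F [ 0.7  0.2 -1.5] -> shift [-0.008  0.008  0.492] turn [0.001 0.001 0.005]
```

Call:
step_arm --pt "-0.008 0.008 0.2 0 0 0 -1" --pt "-0.008 0.008 0.37 0 0 0 -1" --pt "-0.008 0.008 0.44 0 0 0 -1" --pt "-0.008 0.008 0.47 0 0 0 -1" --pt "-0.008 0.008 0.49 0 0 0 -1" --pt "-0.008 0.008 0.5 0 0 0 -1" --pt "-0.008 0.008 0.5 0 0 0 -1"

```text
time: 16.05
tcp_pos: [442.7, 141.0, 40.3]
tool_rot: [0.706, 0.708, 0.001, 0.001]
wrist_force: [-0.2, -0.7, 3.5]
opening: 40.7
```

Run:
```python
from h import *
go(441.9,140.8,140);go(551.2,42,140,-0.302)
```

```text
t 16.05 tcp [442.7 141.   40.3] open 40.7 F [-0.2 -0.7  3.5] -> shift [-0.001 -0.003 -0.498] turn [0.003 0.001 0.005]
t 16.05 tcp [442.7 141.   40.3] open 40.7 F [-0.2 -0.7  3.5] -> shift [-0.497  0.542 -0.497] turn [0.003 0.    0.389]
```

Call:
step_arm --pt "0 0 0 0 0 0 0.3" --pt "0 0 0 0 0 0 0.6" --pt "0 0 0 0 0 0 1" --pt "0 0 0 0 0 0 1" --pt "0 0 -0.1 0 0 0 1" --pt "0 0 -0.35 0 0 0 1" --pt "0 0 -0.6 0 0 0 1" --pt "-0.15 0.17 -0.65 0 0 0.13 1" --pt "-0.32 0.35 -0.65 0 0 0.26 1" --pt "-0.497 0.542 -0.65 0 0 0.389 1" --pt "-0.497 0.542 -0.65 0 0 0.389 1" --pt "-0.497 0.542 -0.65 0 0 0.389 1"

```text
time: 17.55
tcp_pos: [550.4, 42.1, 170.2]
tool_rot: [0.805, 0.593, 0.0, 0.0]
wrist_force: [0.0, -1.0, 0.2]
opening: 85.4
```

Run:
```python
from h import *
go(551.2,42,31,-0.302)
C=cal("wrist");p,d=read_camera("wrist");cv2.imwrite("pics/w7.png",p)
c=cloud(C,d)
m=(d>0)&(c[...,2]>82)&(c[...,2]<100)&(c[...,0]>400)&(c[...,0]<480)&(c[...,1]>100)&(c[...,1]<180)
print("cap",m.sum(),np.median(c[m],axis=0) if m.any() else 0)
m=(d>0)&(c[...,2]>50)&(c[...,2]<70)&(c[...,0]>490)&(c[...,0]<620)&(c[...,1]>-30)&(c[...,1]<110)
m[300:]=0
print(cv2.minAreaRect(c[m][:,:2].astype(np.float32)))
p,d=read_camera("side");C=cal("side");c=cloud(C,d)
m=(d>0)&(c[...,2]>82)&(c[...,2]<100)&(c[...,0]>400)&(c[...,0]<480)&(c[...,1]>100)&(c[...,1]<180)
print("cap side",m.sum(),np.median(c[m],axis=0));cv2.imwrite("pics/side7.png",p)
```

```text
t 17.55 tcp [550.4  42.1 170.2] open 85.4 F [ 0.  -1.   0.2] -> shift [0.001 0.004 0.696] turn [ 0.001 -0.     0.   ]
cap 1179 [445.80535045 141.36593959  90.75102551]
((551.1986083984375, 42.271854400634766), (85.24887084960938, 45.55992126464844), 72.96854400634766)
cap side 101 [444.60918763 146.00726691  88.61154586]
```

View pics/w7.png

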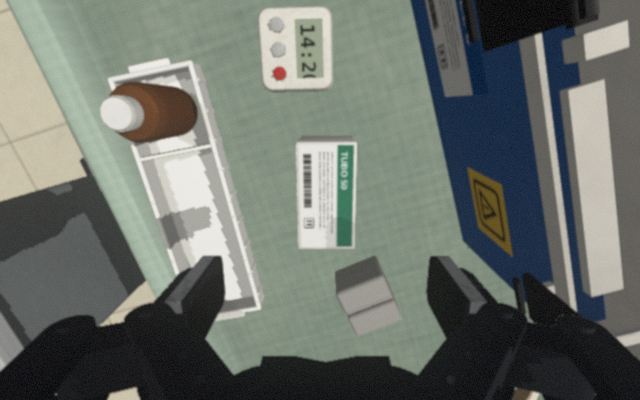

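View pics/side7.png

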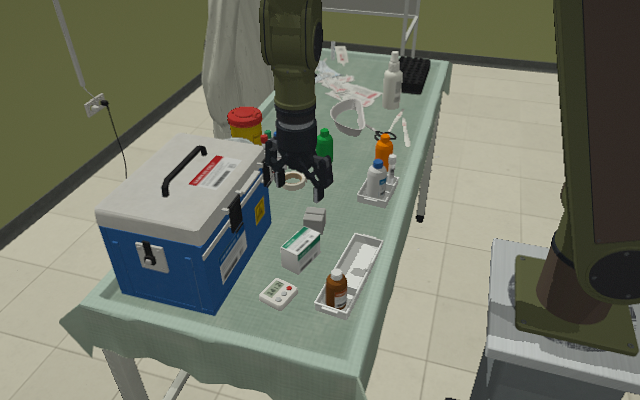

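The small bottle is in the short bay: cap (122,113), box frame x ≈ 3.5, y ≈ 80 mm. The carton re-measured the same at (551,42), with its angle matching the tool. Grasping it.

Call:
step_arm --pt "0 0.004 0.2 0 0 0 1" --pt "0 0.004 0.4 0 0 0 1" --pt "0 0.004 0.6 0 0 0 1" --pt "0 0.004 0.7 0 0 0 1" --pt "0 0.004 0.7 0 0 0 1" --pt "0 0.004 0.7 0 0 0 -1" --pt "0 0.004 0.7 0 0 0 -1" --pt "0 0.004 0.7 0 0 0 -1" --pt "0 0.004 0.7 0 0 0 -1" --pt "0 0.004 0.7 0 0 0 -1" --pt "0 0.004 0.7 0 0 0 -1" --pt "0 0.004 0.7 0 0 0 -1"

```text
time: 19.15
tcp_pos: [552.3, 42.7, 32.0]
tool_rot: [0.805, 0.593, 0.002, 0.001]
wrist_force: [-0.1, 0.4, 6.2]
opening: 43.9
```

Run:
```python
from h import *
go(426.5,0.7,100,-0.109)
```

```text
t 19.15 tcp [552.3  42.7  32. ] open 43.9 F [-0.1  0.4  6.2] -> shift [-0.386 -0.537 -0.343] turn [ 0.005 -0.002 -0.244]
```

Call:
step_arm --pt "0 0 -0.2 0 0 0 -1" --pt "0 0 -0.34 0 0 0 -1" --pt "-0.1 -0.15 -0.345 0 0 -0.08 -1" --pt "-0.24 -0.33 -0.345 0 0 -0.16 -1" --pt "-0.386 -0.537 -0.345 0.005 0 -0.244 -1" --pt "-0.386 -0.537 -0.345 0.005 0 -0.244 -1" --pt "-0.386 -0.537 -0.345 0.005 0 -0.244 -1" --pt "-0.386 -0.537 -0.345 0.005 0 -0.244 -1"

```text
time: 20.15
tcp_pos: [428.3, 0.9, 100.9]
tool_rot: [0.744, 0.668, 0.001, 0.0]
wrist_force: [0.3, -0.4, 0.1]
opening: 44.2
```

Run:
```python
from h import *
go(426.5,0.7,36,-0.109)
p,d=read_camera("side");cv2.imwrite("pics/s8.png",cv2.resize(p[180:340,200:440],None,fx=3,fy=3))
C=cal("wrist");p,d=read_camera("wrist");cv2.imwrite("pics/w8.png",p)
```

```text
t 20.15 tcp [428.3   0.9 100.9] open 44.2 F [ 0.3 -0.4  0.1] -> shift [-0.002 -0.01   0.324] turn [ 0.003 -0.002  0.001]
```

View pics/s8.png

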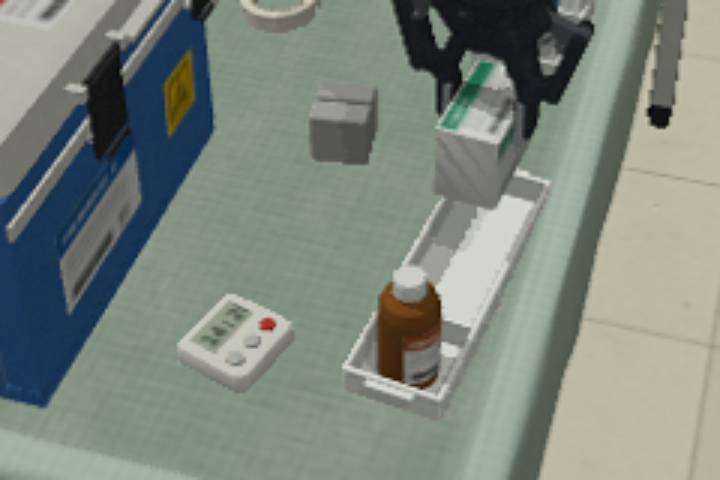

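View pics/w8.png

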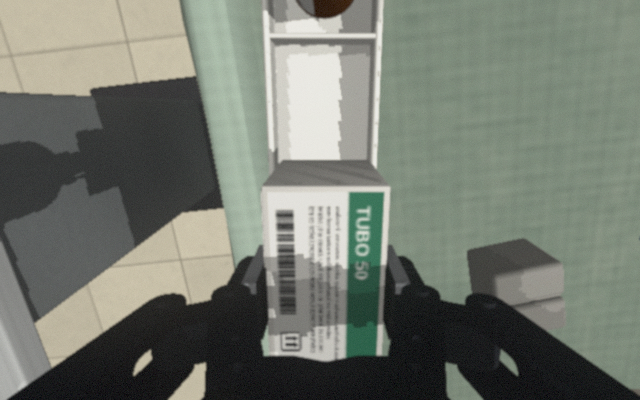

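The carton is held level and in line with the long bay: carton columns 263 to 388 over box columns 268 to 378, seen lower. Lowering.

Call:
step_arm --pt "0 -0.01 0.12 0 0 0 -1" --pt "0 -0.01 0.22 0 0 0 -1" --pt "0 -0.01 0.28 0 0 0 -1" --pt "0 -0.01 0.31 0 0 0 -1" --pt "0 -0.01 0.325 0 0 0 -1" --pt "0 -0.01 0.33 0 0 0 -1" --pt "0 -0.01 0.33 0 0 0 -1"

```text
time: 21.12
tcp_pos: [426.5, 1.2, 35.0]
tool_rot: [0.744, 0.668, 0.001, 0.0]
wrist_force: [1.3, -0.1, -0.6]
opening: 43.8
```

Run:
```python
from h import *
go(426.5,0.7,100,-0.109);go(556.8,-69.7,150,0.122)
```

```text
t 21.125 tcp [426.5   1.2  35. ] open 43.8 F [ 1.3 -0.1 -0.6] -> shift [-0.002  0.001 -0.325] turn [ 0.003 -0.002  0.001]
t 21.125 tcp [426.5   1.2  35. ] open 43.8 F [ 1.3 -0.1 -0.6] -> shift [-0.281  0.687 -0.573] turn [ 0.004 -0.001 -0.293]
```

Call:
step_arm --pt "0 0 0.006 0 0 0 -1" --pt "0 0 0.006 0 0 0 -1" --pt "0 0 0.006 0 0 0 0.3" --pt "0 0 0.006 0 0 0 0.6" --pt "0 0 0.006 0 0 0 1" --pt "0 0 0.006 0 0 0 1" --pt "0 0 -0.1 0 0 0 1" --pt "0 0 -0.35 0 0 0 1" --pt "0 0 -0.58 0 0 0 1" --pt "-0.08 0.2 -0.6 0 0 -0.1 1" --pt "-0.17 0.43 -0.6 0 0 -0.2 1" --pt "-0.281 0.687 -0.6 0 0 -0.293 1" --pt "-0.281 0.687 -0.6 0 0 -0.293 1" --pt "-0.281 0.687 -0.6 0 0 -0.293 1"

```text
time: 22.88
tcp_pos: [555.7, -69.6, 154.5]
tool_rot: [0.663, 0.749, 0.001, -0.0]
wrist_force: [-0.8, -0.2, -0.1]
opening: 85.6
```

Run:
```python
from h import *
go(556.8,-69.7,23,0.122)
for n in ("wrist","side","scene"):
    C=cal(n);p,d=read_camera(n);cv2.imwrite(f"pics/{n}9.png",p)
    c=cloud(C,d)
    m=(d>0)&(c[...,2]>55)&(c[...,2]<70)&(c[...,0]>370)&(c[...,0]<490)&(c[...,1]>-70)&(c[...,1]<70)
    if m.sum()>20: print(n,"carton",m.sum(),cv2.minAreaRect(c[m][:,:2].astype(np.float32)),np.median(c[m][:,2]))
    m=(d>0)&(c[...,2]>38)&(c[...,2]<56)&(c[...,0]>510)&(c[...,0]<610)&(c[...,1]>-130)&(c[...,1]<-20)
    print(n,"foam",cv2.minAreaRect(c[m][:,:2].astype(np.float32)))
```

```text
t 22.875 tcp [555.7 -69.6 154.5] open 85.6 F [-0.8 -0.2 -0.1] -> shift [-0.002  0.005  0.658] turn [ 0.001 -0.002 -0.001]
wrist carton 10290 ((426.66119384765625, 0.40478515625), (85.51741790771484, 46.684471130371094), 83.51309204101562) 63.382139808535854
wrist foam ((556.7068481445312, -69.41931915283203), (46.02388000488281, 49.237117767333984), 6.652674198150635)
side carton 617 ((428.1507263183594, 1.6119918823242188), (89.54009246826172, 46.08740997314453), 84.41864013671875) 61.51698646725913
side foam ((557.7671508789062, -67.48936462402344), (46.40480041503906, 54.56880187988281), 7.35499382019043)
scene carton 597 ((425.7457580566406, -0.33725738525390625), (87.31421661376953, 47.465545654296875), 82.98204803466797) 63.733747221232704
scene foam ((554.8684692382812, -70.82041931152344), (47.09577178955078, 50.228553771972656), 5.203612804412842)
```

View pics/wrist9.png

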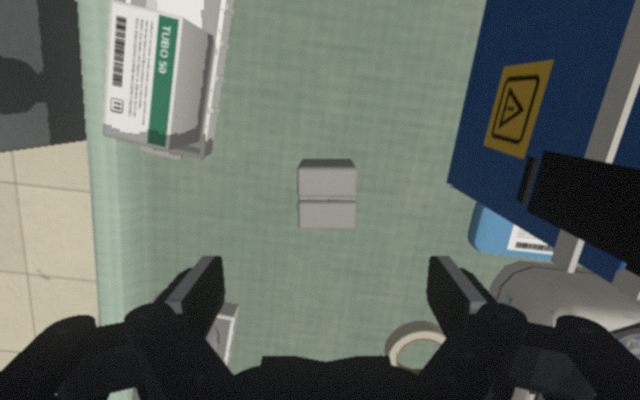

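View pics/side9.png

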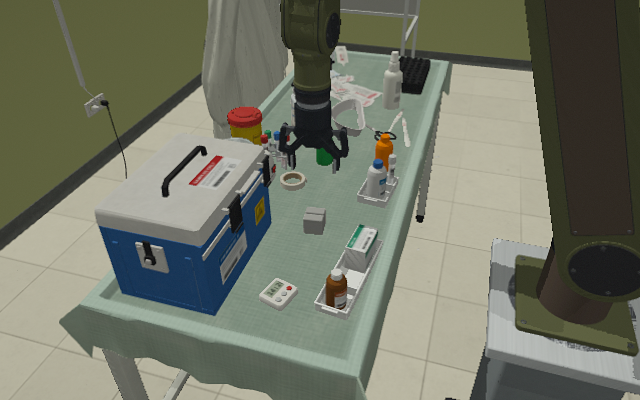

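The carton is in the long bay with its top at 63 mm, x ≈ 0, y ≈ -62 and its yaw matching the box. Grasping the foam at (557,-69.5).

Call:
step_arm --pt "0 0.005 0.2 0 0 0 1" --pt "0 0.005 0.4 0 0 0 1" --pt "0 0.005 0.57 0 0 0 1" --pt "0 0.005 0.645 0 0 0 1" --pt "0 0.005 0.658 0 0 0 1" --pt "0 0.005 0.658 0 0 0 -1" --pt "0 0.005 0.658 0 0 0 -1" --pt "0 0.005 0.658 0 0 0 -1" --pt "0 0.005 0.658 0 0 0 -1" --pt "0 0.005 0.658 0 0 0 -1" --pt "0 0.005 0.658 0 0 0 -1" --pt "0 0.005 0.658 0 0 0 -1"

```text
time: 24.52
tcp_pos: [558.0, -69.0, 25.2]
tool_rot: [0.663, 0.749, 0.002, 0.001]
wrist_force: [-0.5, 0.8, 6.5]
opening: 44.6
```

Run:
```python
from h import *
go(434.6,74.2,105,-0.109)
```

```text
t 24.525 tcp [558.  -69.   25.2] open 44.6 F [-0.5  0.8  6.5] -> shift [ 0.786 -0.523 -0.401] turn [ 0.006 -0.001  0.294]
```

Call:
step_arm --pt "0 0 -0.2 0 0 0 -1" --pt "0 0 -0.42 0 0 0 -1" --pt "0.2 -0.13 -0.42 0 0 0.1 -1" --pt "0.4 -0.27 -0.42 0 0 0.2 -1" --pt "0.6 -0.4 -0.42 0 0 0.294 -1" --pt "0.786 -0.523 -0.42 0.006 0 0.294 -1" --pt "0.786 -0.523 -0.42 0.006 0 0.294 -1" --pt "0.786 -0.523 -0.42 0.006 0 0.294 -1"

```text
time: 25.52
tcp_pos: [435.5, 74.2, 109.2]
tool_rot: [0.744, 0.668, 0.001, 0.0]
wrist_force: [-0.0, -0.2, -0.5]
opening: 44.9
```

Run:
```python
from h import *
go(434.6,74.2,28.5,-0.109)
p,d=read_camera("side");cv2.imwrite("pics/s10.png",cv2.resize(p[180:340,200:440],None,fx=3,fy=3))
```

```text
t 25.525 tcp [435.5  74.2 109.2] open 44.9 F [-0.  -0.2 -0.5] -> shift [-0.001 -0.005  0.404] turn [ 0.002 -0.001  0.001]
```

View pics/s10.png

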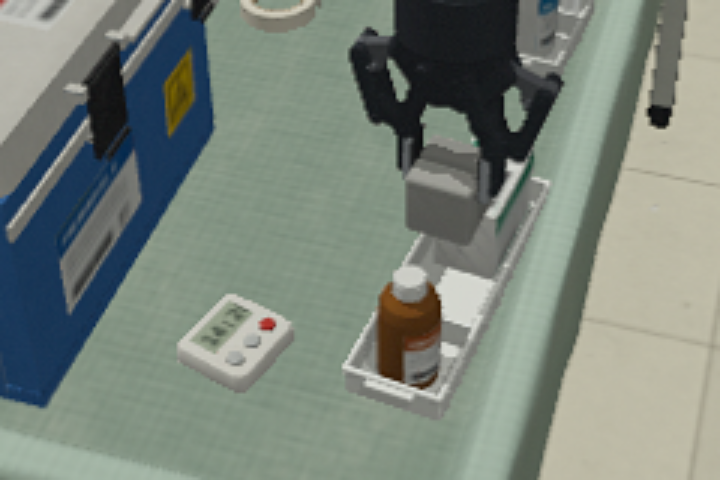

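The foam is held level above the gap (445,205). Lowering slowly.

Call:
step_arm --pt "0 -0.005 0.15 0 0 0 -1" --pt "0 -0.005 0.28 0 0 0 -1" --pt "0 -0.005 0.34 0 0 0 -1" --pt "0 -0.005 0.375 0 0 0 -1" --pt "0 -0.005 0.395 0 0 0 -1" --pt "0 -0.005 0.404 0 0 0 -1" --pt "0 -0.005 0.406 0 0 0 -1" --pt "0 -0.005 0.406 0 0 0 -1"

```text
time: 26.58
tcp_pos: [435.3, 74.2, 28.3]
tool_rot: [0.745, 0.667, 0.001, 0.0]
wrist_force: [-0.1, 0.2, -0.1]
opening: 44.9
```

Run:
```python
from h import *
go(434.6,74.2,28.5,-0.109)
p,d=read_camera("side");cv2.imwrite("pics/s11.png",cv2.resize(p[180:340,200:440],None,fx=3,fy=3))
```

```text
t 26.575 tcp [435.3  74.2  28.3] open 44.9 F [-0.1  0.2 -0.1] -> shift [-0.    -0.003 -0.001] turn [ 0.003 -0.002 -0.   ]
```

View pics/s11.png

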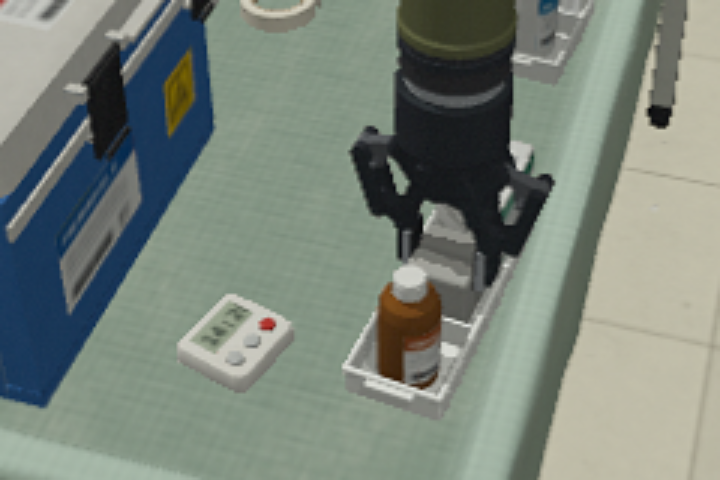

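The foam is in the gap at floor height. Releasing, rising and backing off for a final look.

Call:
step_arm --pt "0 0 0.003 0 0 0 0" --pt "0 0 0.003 0 0 0 0.4" --pt "0 0 0.003 0 0 0 0.7" --pt "0 0 0.003 0 0 0 0.7" --pt "0 0 -0.08 0 0 0 0.7" --pt "0 0 -0.3 0 0 0 0.7" --pt "0 0 -0.55 0 0 0 1" --pt "0 0 -0.85 0 0 0 1" --pt "-0.15 0.25 -1 0 0 0 1" --pt "-0.3 0.45 -1 0 0 0 1" --pt "-0.3 0.45 -1 0 0 0 1" --pt "-0.3 0.45 -1 0 0 0 1"

```text
time: 28.12
tcp_pos: [516.7, 4.6, 227.6]
tool_rot: [0.745, 0.667, 0.0, -0.0]
wrist_force: [-0.7, 0.6, -0.2]
opening: 85.2
```

Run:
```python
from h import *
go(434.6,74.2,228,-0.109)
def fr(o,yaw,P): 
    r=np.array(P)-o;return np.round([r[0]*np.cos(yaw)+r[1]*np.sin(yaw),-r[0]*np.sin(yaw)+r[1]*np.cos(yaw)],1)
L=(np.array([433.3,62.3]),-.109);S=(np.array([442.7,-251.6]),-.099)
for n in ("wrist","side","scene"):
    C=cal(n);p,d=read_camera(n);cv2.imwrite(f"pics/{n}12.png",p);c=cloud(C,d)
    def reg(nm,x0,x1,y0,y1,z0,z1,B,rect):
        m=(d>0)&(c[...,0]>x0)&(c[...,0]<x1)&(c[...,1]>y0)&(c[...,1]<y1)&(c[...,2]>z0)&(c[...,2]<z1)
        if m.sum()<30: return
        P=c[m];rc=cv2.minAreaRect(P[:,:2].astype(np.float32));h=np.percentile(P[:,2],95)
        print(n,nm,m.sum(),"box xy",fr(*B,rc[0]),np.round(rc[1],1),round(rc[2],1),"z",np.percentile(P[:,2],[50,95]).round(1))
    reg("carton",370,490,-70,46,54,72,L,1)
    reg("foam",370,490,44,108,40,56,L,1)
    reg("smallcap",400,480,100,180,78,98,L,1)
    reg("largecap",400,490,-275,-190,96,115,S,1)
    reg("tubecap",400,470,-330,-272,88,105,S,1)
    reg("timer",510,620,100,220,12,25,L,1)
```

```text
t 28.125 tcp [516.7   4.6 227.6] open 85.2 F [-0.7  0.6 -0.2] -> shift [ 0.301 -0.446 -0.001] turn [-0.    -0.002 -0.001]
wrist carton 4475 box xy [  0.1 -62.1] [85.  45.8] 83.8 z [63.5 64.7]
wrist foam 2845 box xy [1.2 7.8] [55.4 46.4] 83.8 z [48.9 50.3]
wrist smallcap 898 box xy [ 1.5 80.1] [22.2 22.4] 25.7 z [90.8 92.2]
wrist timer 2858 box xy [115.2  97.7] [44.7 59. ] 74.6 z [16.4 18.4]
side carton 628 box xy [  1.5 -61.5] [89.6 46.5] 83.7 z [61.2 63.5]
side foam 437 box xy [1.6 9.4] [59.7 45.7] 82.9 z [47.2 49.8]
side smallcap 116 box xy [ 2.9 82.7] [22.6 21.6] 53.3 z [88.2 91.3]
side largecap 72 box xy [ 4.5 17.7] [24.7 24.2] 49.4 z [103.9 106.6]
side tubecap 39 box xy [-18.3 -37.9] [17.9 19. ] 2.1 z [94.1 96.9]
side timer 623 box xy [117.  108.5] [63.6 57.4] 74.9 z [14.8 17.5]
scene carton 620 box xy [ -1.  -62.9] [86.9 47.4] 83.6 z [63.7 65.3]
scene foam 263 box xy [-0.3  8.8] [54.5 48.7] 86.6 z [49.2 50.8]
scene smallcap 86 box xy [-1.3 79.8] [20.9 20.8] 10.4 z [89.  92.3]
scene largecap 139 box xy [ 0.  12.7] [22.3 25.2] 25.6 z [106.2 108.5]
scene tubecap 95 box xy [-22.7 -40.6] [17.9 19.1] 36.1 z [96.9 99.3]
scene timer 295 box xy [115.2 106.1] [63.8 60.1] 76.0 z [16.8 19.1]
```

View pics/wrist12.png

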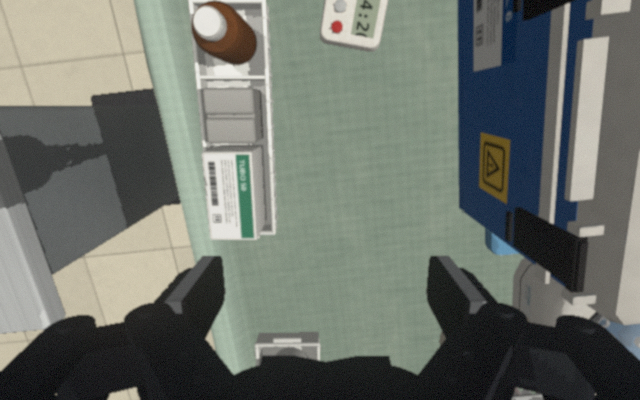

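View pics/scene12.png

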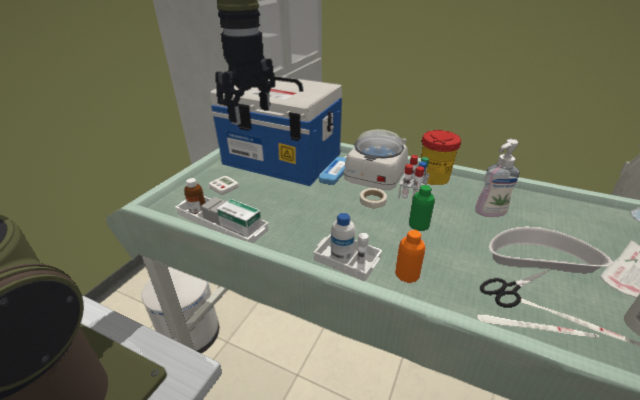

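All five are in their bays and upright, with tops at the expected heights. The timer and roll look undisturbed and the arm is clear. Handing in.

```bash
python3 -c "
from plant import close_job
print(close_job())"
```

```text
the job is handed in; nothing more can be done
None
```

Both kits are packed and the job is handed in at about 28 s of the 112 s allowed; no verdict was reported. The order was large bottle, tube, small bottle, carton, then the foam block in the gap beside the carton. The green and orange look-alikes were left alone.

Last camera checks, in the box frames:

| Item | x (mm) | y (mm) | Top height seen (mm) | Top height expected (mm) |
|---|---|---|---|---|
| Carton | ≈ 0 | ≈ -62 | 63 | 63 |
| Foam block | ≈ 1 | ≈ 8–12 | 49 | 49 |
| Small bottle | ≈ 1 | ≈ 80 | 91 | 91 |
| Large bottle | ≈ 2 | ≈ 15 | 107 | 107 |
| Tube | ≈ -20 | ≈ -39 | 97 | 97 |

- **Within limits:** All five positions are inside their limits, and everything looks upright in the pictures.
- **Bystanders:** The timer measured where it started. The plaster roll was only checked by eye.
- **Tube:** It slid about 20 mm along its bay as the fingers opened. It is still standing and about 9 mm inside the limit.
- **Disagreements:** The cameras differ by 2–5 mm. The foam outline picked up part of the carton, so its y value is a rough one.

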